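# Jack up the analyser housing and hold it

### The job

Raise the right side of the white analyser's housing with the small lever jack so that a colleague can work under it: set the jack on the desk square to the analyser with its nose butted flush against the edge of the analyser's base and its saddle centred under the round-ended lift lug (not the square tab). Pump the handle fully down once and let it come all the way up again to bed the saddle, then press it fully down a second time and finish while still holding it down, with the housing raised. Lift with the jack only, never the housing or its lug with the hand, and leave the other things on the desk where they are.

Things in the scene. Friction and masses are not known exactly. Their poses are not given: they have to be found in the camera images.
- base_edge (a point): Middle of the right-hand edge of the analyser's fixed grey base (190 along x, 180 along y, 20 high mm), 10 above the desk. The edge is a straight vertical face along this frame's x; y points from the jack's side into the base, z up. The white housing on it is 110 high, hinged along its far (+y) edge; its right wall is 2 mm in from this edge, a rail on it stands 4 mm out.
- lift_point (a point): Centre of the underside of the round lift pad (24 mm across) below the lift lug, a round-ended tongue 34 wide, 11 thick with a ring mark on top, sticking out of the housing's right wall. With the housing down it is 42 above the desk, 30 out from the base's edge, axes as base_edge. It may sit anywhere along its rail and stays there. The square tab 24 wide, farther along +x, is no lift point.
- lug: The lift lug as a body; its origin is the lift point.
- shell: The analyser's white housing (about 3 kg) with all but the lug; origin on its hinge line, 24 mm above the desk at the far (+y) edge.
- tilt (a joint): Tilt of the housing in rad: 0 resting down, about 0.07 with the jack's handle fully down under the lug (lug raised about 14 mm). It falls back by its own weight.
- jack: The loose dark steel lever jack, 0.7 kg. Origin on its underside below its cheeks; y axis to its nose, x across, z up. Base plate 60 mm wide, 8 thick, from 125 behind to 80 ahead of the origin; the nose is a block 50 wide, 14 high, its flat face 85 ahead of the origin. The handle points backward (-y).
- jack_grip (a point): Point midway between the jack's two upright cheeks, 36 mm straight above its origin, near its centre of mass. Grip here from above, closing along the jack's x: 44 over the cheeks' outsides, 40 long along y, tops 56 and base plate's top 8 above the underside. Axes as the jack.
- nose_a (a point): One end of the jack's nose face, at x -25, y 85, z 10 mm in the jack's axes.
- nose_b (a point): The other end of the nose face, at x +25, y 85, z 10 mm.
- saddle_top (a point): Centre of the top of the jack's round steel saddle (26 mm across), 55 ahead of the jack's origin, 30 behind the nose face; 34 above the desk with the handle up, so it passes under the lug with 8 to spare. It rises straight up with the handle, 44 mm per rad, 22 in all.
- jack_handle (a joint): Handle angle in rad: 0 fully up (a spring brings it back), 0.5 fully down at its stop. The pivot lies across the cheeks, 42 mm above the jack's underside, straight above its origin. Pushing the pad down takes about 1 to 4 N free, 7 to 12 N with the housing on the saddle.
- pad_top (a point): Centre of the top of the rubber press pad (36 wide, 34 long, 10 mm thick) at the handle's end, 115 from the pivot; z is the pad's normal. Handle up: 104 behind the jack's origin, 91 above the desk; fully down: 115 behind, 36 above. At handle angle q the handle slopes up backward by 0.40 - q rad. Press it straight down from above, e.g. with shut fingers.
- dropper: Small white dropper bottle at the far middle of the desk, 26 across, 62 tall mm. Bystander; origin under its middle.
- marker: Black pen lying near the front of the desk, 138 long, 12 thick mm. Bystander; origin under its middle.
- tube_w: Sample tube lying on the desk right of the middle, 88 long, 16 thick mm. Bystander; origin under its middle.

How it is judged:
By the outcome, as a careful person would: the job done as asked, in the order asked, and still so for the second after the job is handed in, while the arm keeps its last pose, push and grip.
It also fails if it takes over 59 s, if anything falls off the work surface, if the arm or the gripper's body presses on something with over 40 N, if the wrist force passes 120 N, or if a joint passes its speed limit or range.

### The arm

A 6-joint arm with a two-finger parallel gripper is mounted at the origin on a cart in front of the work surface, level with it; the furniture and walls round the work are solid. World frame = base frame: x ahead of the robot, y to its left, z up, the work surface at z = 0. Lengths are in m, angles in rad, forces in N, time in s.
With the tool pointing down it reaches from about 0.35 to 0.975 m from the base axis. Payload 7.1 kg.
Tool frame: the origin (TCP) lies at the very end of the fingers, on their centre line; the grasp point (between the pads) lies 19 mm behind it; z points along the fingers, y is the line along which they close (so a half turn about z gives the same grasp; the last joint's range is limited). The gripper opens to 88 mm and grips with 3 to 60 N. Pads are 20 mm wide; open, the fingers measure 115 mm over their backs; the gripper's body (75 mm by 178 mm) begins 61 mm behind the grasp point.
Start: joints at [1.283, 0.423, 1.63, -0, 1.089, -0.019], TCP at [0.166, 0.603, 0.187] pointing down, gripper open.
Joint ranges: [-3, 3], [-0.9, 2.11], [0.09, 2.58], [-1.31, 4.45], [0.11, 2.69], [-2.54, 2.54]. Speed limits (rad/s): [2.39, 2.39, 3.01, 3.14, 3.14, 3.14].

### API

Orientations are given as a unit quaternion [w, x, y, z].
In Python, from rig import get_state, grab_frame, get_calibration, hand_in gives the robot as it stands. The module is installed in compiled form; this text tells all that it offers.
- The arm moves only by the shell command python3 -m jog 'ROWS'. ROWS is JSON, a list of rows, each a list of 3 entries, a list of its own where there are three numbers: the finger opening in m, from 0 to 0.0878, then the shift along the world's x, y, z in m, then the turn about the world's z in rad. In form: [[gripper, [tx, ty, tz], spin], ...]. A call has 1 to 8 rows; each row is the pose to reach, as a shift and turn from the pose commanded when the call began; what a row does not reach only later rows make up. A row lasts 1/8 s, in which the tool goes at most 62.5 mm and 10.7 degrees, less where a joint would pass 70% of its speed; a pose out of reach is approached as far as the arm can. A call with a gripper value outside its range is refused whole. The fingers move at their own pace and stop on an object; the grip force is fixed at half the most. Time passes only in rows, so rows that repeat a pose let the fingers close. It gives the time, the measured TCP pose, the force, the opening and the grip force at its end, in the units of the state.
- get_state(): the state, without advancing time (a new reading comes with each control period).
- grab_frame(name): name is "scene" or "top" or "wrist"; returns (picture, depth): 420x560x3 uint8, red, green, blue; 420x560 float32, m along the optical axis (not along the pixel's ray), 0 where there is no reading.
- get_calibration(name): a dict with "fx", "fy", "cx", "cy" (pixels), "D" ([k1, k2, p1, p2, k3] as OpenCV has them; the pictures are not rectified), "rvec" (rotation vector, rad) and "tvec" (3), from world to camera coordinates, as OpenCV has them. Camera axes: x right, y down, z forward; pixel columns grow to the right and rows downward; lengths in m; the calibration is good to about 2 mm. A picture is of the moment at which its call begins: read the wrist's pose just before it. get_calibration takes no time and is no camera call; for the wrist camera it gives the pose at the moment of the call.
- hand_in(): hands the job in; it is judged then, once.
The state is a dict: "clock": time; "q": joint angles; "qd": joint speeds; "joint_efforts": joint torques, N m; "tcp_pos": TCP position; "orientation": TCP orientation; "contact_force": force on the tool from outside, world axes, zero at the start; "ft_torque": the same for the moment, N m; "finger_gap": finger opening in m; "grasp_force": force on a finger pad.
Only numpy, scipy, OpenCV 4.12 (cv2) and the standard library are available. Lean on these libraries where they do the work, as an engineer would, in place of code of your own. Each camera call takes 0.05 s, during which the arm holds its last target. There are 200 camera calls.

## Working session

There is one attempt and no reset: what is moved stays moved. The work goes in short steps, Python scripts to look and compute and a shell command to move; the robot and the scene stay as the last step left them, time stands still between calls to the robot, and variables do not carry over. Pictures are saved under pics/ and viewed, at most 10 in all, crops included, and the job is handed in when it is done.

```bash
mkdir -p pics; cat > h.py <<'E'
import numpy as np, cv2
from rig import get_state, grab_frame, get_calibration, hand_in
def snap(n,f=None):
    c=get_calibration(n); im,d=grab_frame(n)
    if f: cv2.imwrite('pics/'+f,im[:,:,::-1])
    return c,im,d
def K(c): return np.array([[c['fx'],0,c['cx']],[0,c['fy'],c['cy']],[0,0,1.]])
def rays(c,uv):
    p=cv2.undistortPoints(np.array(uv,float).reshape(-1,1,2),K(c),np.array(c['D'],float)).reshape(-1,2)
    R=cv2.Rodrigues(np.array(c['rvec'],float))[0]; t=np.array(c['tvec'],float).ravel()
    return -R.T@t, np.c_[p,np.ones(len(p))]@R
def onz(c,uv,z):
    o,r=rays(c,uv); s=(np.asarray(z)-o[2])/r[:,2]; return o+s[:,None]*r
def cloud(c,d):
    v,u=np.mgrid[:d.shape[0],:d.shape[1]]
    o,r=rays(c,np.c_[u.ravel(),v.ravel()]); P=o+r*d.reshape(-1,1); P[d.ravel()<=0]=np.nan
    return P.reshape(*d.shape,3)
def proj(c,P): return cv2.projectPoints(np.array(P,float).reshape(-1,3),np.array(c['rvec'],float),np.array(c['tvec'],float),K(c),np.array(c['D'],float))[0].reshape(-1,2)
E
python3 - <<'E'
from h import *
a=snap('top','top0.png');b=snap('scene','scene0.png')
np.savez('top0.npz',im=a[1],d=a[2]);s=get_state();print(s['clock'],s['tcp_pos'],s['orientation'],s['contact_force'])
E
```

```text
0.1 [0.16583118 0.60202443 0.18587246] [-8.88197366e-05  1.33996196e-01  9.90981605e-01 -6.85652158e-04] [ 0.91848714 -0.41630167  0.22390618]
```

View pics/top0.png

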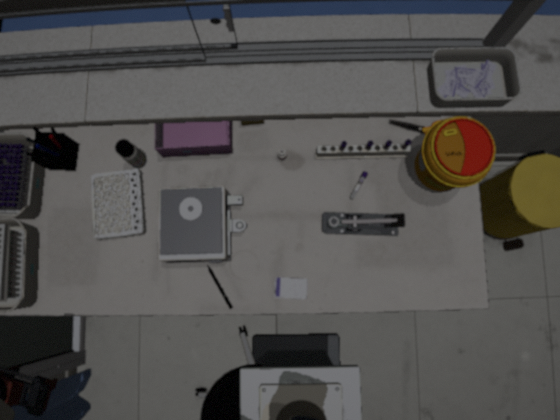

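View pics/scene0.png

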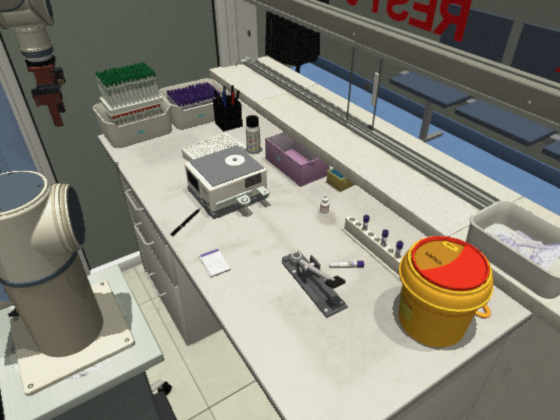

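The top view shows the analyser at (195,222) with its round lug at (239,226) and square tab at (235,199). The jack is at (363,223) with its nose to the left (322) and the handle pad at the right; the tube is at (359,184). The scene view agrees.

```bash
python3 - <<'E'
from h import *
z=np.load('top0.npz');im,d=z['im'],z['d'];c=get_calibration('top');P=cloud(c,d)
crop=im[170:275,150:420];cv2.imwrite('pics/crop0.png',cv2.resize(cv2.convertScaleAbs(crop,alpha=1.6),None,fx=2.95,fy=2.95,interpolation=cv2.INTER_CUBIC)[:,:,::-1])
print(P[280,350],P[250,300])
def rect(m,name):
    n,l,st,_=cv2.connectedComponentsWithStats(m.astype(np.uint8)); k=1+np.argmax(st[1:,4]); 
    v,u=np.nonzero(l==k); print(name,st[k]); return np.c_[u,v].astype(float),l==k
g=im.astype(int).sum(2)
# jack dark
w=np.zeros(d.shape,bool);w[200:245,312:412]=1
uv,m=rect(w&(g<190),'jack')
X=onz(c,uv,0.008)[:,:2].astype(np.float32);print(cv2.minAreaRect(X))
q=P[m];print('heights',np.nanpercentile(q[:,2],[5,50,95,99]))
w[:]=0;w[175:270,150:256]=1
for zz in(0.02,0.08):
  pass
m=w&(P[:,:,2]>.1);uv,m=rect(m,'shell');print(np.nanmedian(P[m][:,2]),cv2.minAreaRect(P[m][:,:2].astype(np.float32)))
w[:]=0;w[185:245,226:256]=1
m=w&(P[:,:,2]>.03)&(P[:,:,2]<.075)
for r in range(186,244,2): print(r,[round(1000*x) for x in P[r,222:252:2,2]])
E
```

```text
[ 0.37729351 -0.14274017  0.0039452 ] [ 0.46164137 -0.00949086  0.00201786]
jack [ 322  213   83   22 1185]
((0.5304566621780396, -0.18516671657562256), (0.22736431658267975, 0.05839407071471214), 88.73534393310547)
heights [0.00493852 0.01075002 0.0945023  0.09828079]
shell [ 158  186   68   75 4898]
0.11136242007228536 ((0.5283274054527283, 0.2699798047542572), (0.19062431156635284, 0.17661921679973602), 1.082645297050476)
186 [104, 1, 1, 2, 2, 3, 1, 5, 0, 0, 0, -2, -2, -1, -1]
188 [109, 106, -3, 4, 2, 8, -1, 3, 0, 0, 7, 1, 1, 0, 4]
190 [105, 103, 75, -3, -1, 3, 0, 1, -2, 4, 1, -1, 2, 1, 1]
192 [104, 105, 77, 0, 1, 4, 1, 0, 0, 1, -1, -1, -1, -1, 2]
194 [106, 103, 80, 34, 4, 2, 2, -1, 5, 4, 0, 2, -1, -1, -1]
196 [109, 104, 91, 54, 53, 53, 56, 54, 59, 59, 52, 4, -4, 4, 1]
198 [105, 103, 89, 50, 57, 54, 55, 48, 55, 51, 51, 3, 2, -1, -1]
200 [108, 105, 88, 59, 48, 50, 52, 55, 57, 54, 55, -1, 1, 1, -3]
202 [105, 103, 88, 54, 55, 53, 53, 55, 51, 51, 50, 1, -3, 3, 1]
204 [111, 105, 91, 51, 52, 54, 51, 54, 48, 45, 46, -2, 0, 3, 3]
206 [107, 104, 90, 41, 11, -2, -1, 1, -1, 2, -2, 2, 0, 2, 3]
208 [107, 105, 92, 35, 11, 4, 0, 2, -1, 3, -1, 1, 1, -1, 2]
210 [105, 105, 95, 56, 16, 3, -4, -4, -2, 4, 0, 1, 4, -4, 5]
212 [104, 106, 95, 61, 44, -4, -3, 4, 0, 3, 5, 2, 2, 0, -2]
214 [106, 105, 98, 53, 43, -2, 5, 6, 3, 2, 0, -3, -1, 0, 1]
216 [107, 106, 81, 54, 52, 3, 0, 5, 1, -2, 0, 1, -3, -1, 2]
218 [106, 104, 85, 55, 45, -2, 1, -2, 1, 1, -2, 5, 1, 5, -1]
220 [104, 105, 78, 53, 61, 55, 50, 54, 54, 51, 54, 1, 0, 2, -2]
222 [105, 106, 81, 54, 60, 54, 52, 56, 53, 53, 57, 48, -3, 0, 1]
224 [105, 107, 85, 57, 62, 56, 55, 55, 57, 54, 58, 53, 5, -2, 4]Traceback (most recent call last):
  File "<stdin>", line 20, in <module>
ValueError: cannot convert float NaN to integer
```

View pics/crop0.png

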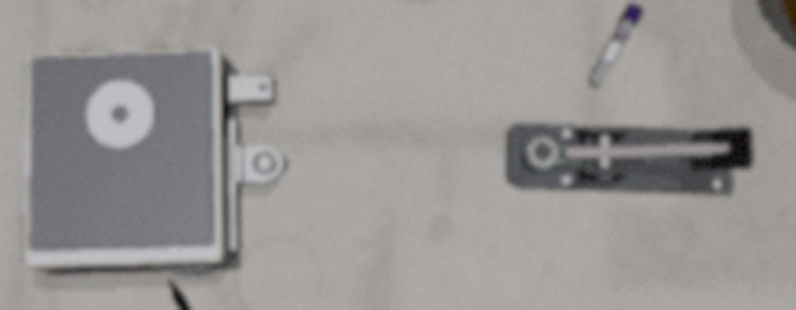

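The crop shows the round lug at crop (263,163), the square tab at (250,88) and the jack's saddle at (543,152), with the pad at its right end. Next: hover near the lug for a close wrist look, on the way to the jack.

```bash
python3 -m jog '[[0.0878,[0.334,-0.52,0.07],-1.31],[0.0878,[0.334,-0.52,0.07],-1.31],[0.0878,[0.334,-0.52,0.07],-1.31],[0.0878,[0.334,-0.52,0.07],-1.31],[0.0878,[0.334,-0.52,0.07],-1.31],[0.0878,[0.334,-0.52,0.07],-1.31],[0.0878,[0.334,-0.52,0.07],-1.31],[0.0878,[0.334,-0.52,0.07],-1.31]]'; python3 -m jog '[[0.0878,[0,0,0],0],[0.0878,[0,0,0],0],[0.0878,[0,0,0],0]]'
python3 - <<'E'
from h import *
s=get_state();print(s['q'],s['tcp_pos'],s['orientation'])
c,im,d=snap('wrist','w1.png');np.savez('w1.npz',im=im,d=d,c=c)
o,r=rays(c,[[280,210]]);print(o,r,c['fx'])
E
```

```text
clock: 1.1
tcp_pos: [0.4351, 0.1826, 0.2431]
orientation: [0.0, 0.711, 0.704, 0.0]
contact_force: [0.8, 1.1, -0.2]
finger_gap: 0.0881
grasp_force: 0.0
clock: 1.48
tcp_pos: [0.4335, 0.1855, 0.2425]
orientation: [-0.0, 0.709, 0.705, -0.0]
contact_force: [-0.0, 0.5, -0.0]
finger_gap: 0.0877
grasp_force: 0.0
[3.78999836e-01 1.25220102e-01 1.90102010e+00 2.47659637e-04
 1.11626876e+00 3.84940201e-01] [0.4335097  0.18553854 0.2424585 ] [-2.82160806e-04  7.09242180e-01  7.04964757e-01 -3.77704555e-04]
[0.43347088 0.26131268 0.44049627] [[-0.00616887 -0.29900336 -0.95451209]] 316.3810967231565
```

View pics/w1.png

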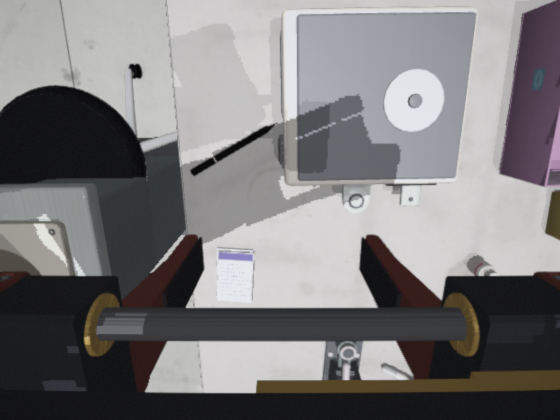

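The wrist view shows the round lug at (356,200), the square tab at (410,197) and part of the jack at (345,360). I'll back off so the camera also sees the base edge.

```bash
python3 -m jog '[[0.0878,[0.08,-0.165,0],0],[0.0878,[0.08,-0.165,0],0],[0.0878,[0.08,-0.165,0],0],[0.0878,[0.08,-0.165,0],0],[0.0878,[0.08,-0.165,0],0]]'
python3 - <<'E'
from h import *
s=get_state();print(s['tcp_pos'])
c,im,d=snap('wrist','w2.png');np.savez('w2.npz',im=im,d=d);import pickle;pickle.dump(c,open('w2c.pkl','wb'))
E
```

```text
clock: 2.15
tcp_pos: [0.5138, 0.0207, 0.2425]
orientation: [-0.001, 0.71, 0.705, -0.0]
contact_force: [-0.7, 0.3, -0.3]
finger_gap: 0.0876
grasp_force: 0.0
[0.51382439 0.0206775  0.24245351]
```

View pics/w2.png

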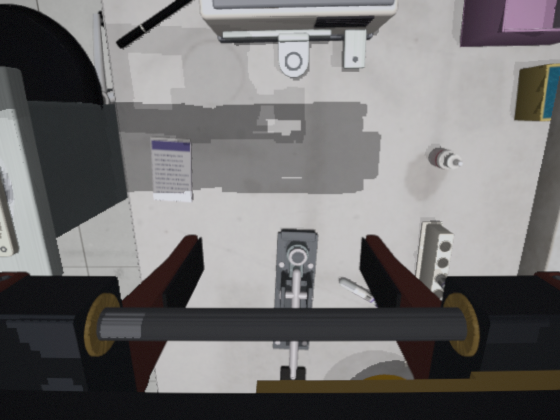

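The lug ring is at (293,61), the rail runs along row ~36 and the square tab is at (354,48). The jack's saddle is at (297,256), its nose at row ~232 and its base spans columns 275–316.

```bash
python3 - <<'E'
from h import *
import pickle
c=pickle.load(open('w2c.pkl','rb'));z=np.load('w2.npz');im,d=z['im'],z['d'];P=cloud(c,d)
b=im[15:85,200:410];j=im[220:360,240:350]
B=cv2.resize(b,None,fx=3.7,fy=3.7,interpolation=cv2.INTER_CUBIC);J=cv2.resize(j,None,fx=2.3,fy=2.3,interpolation=cv2.INTER_CUBIC)
o=np.zeros((B.shape[0]+J.shape[0],B.shape[1],3),np.uint8);o[:B.shape[0]]=B;o[B.shape[0]:,:J.shape[1]]=J
cv2.imwrite('pics/w2c.png',o[:,:,::-1])
print('ring',onz(c,[[293,61]],.053),'saddle',onz(c,[[297,256]],.034))
print('depth ring',np.nanmedian(P[58:65,289:298].reshape(-1,3),0))
g=im.astype(int).sum(2)
m=np.zeros(d.shape,np.uint8);m[225:290,265:330]=(g[225:290,265:330]<270)
# jack base sides per row
L=[];R=[]
for r in range(240,290,3):
    u=np.nonzero(m[r])[0]; L.append([u.min()-.5,r]);R.append([u.max()+.5,r])
for n,S in(('L',L),('R',R)):
    X=onz(c,S,.008); f=np.polyfit(X[:,1],X[:,0],1); print(n,f,np.polyval(f,-.12),np.std(X[:,0]-np.polyval(f,X[:,1])))
N=[]
for u in range(283,311,3):
    r=np.nonzero(m[:,u])[0].min()-.5; N.append([u,r])
X=onz(c,N,.014);f=np.polyfit(X[:,0],X[:,1],1);print('nose',f,X[:,1].round(4))
# housing: height bands near the wall
for u in (235,255,275,320,335): print(u,[(r,)+tuple((1000*P[r,u,1:]).round().astype(int)) for r in range(14,50,2) if np.isfinite(P[r,u,2])])
E
```

```text
ring [[0.52720612 0.15187174 0.053     ]] saddle [[ 0.53449121 -0.09868958  0.034     ]]
depth ring [0.52716403 0.1516472  0.05391096]Traceback (most recent call last):
  File "<stdin>", line 15, in <module>
    return umr_minimum(a, axis, None, out, keepdims, initial, where)
ValueError: zero-size array to reduction operation minimum which has no identity
```

View pics/w2c.png

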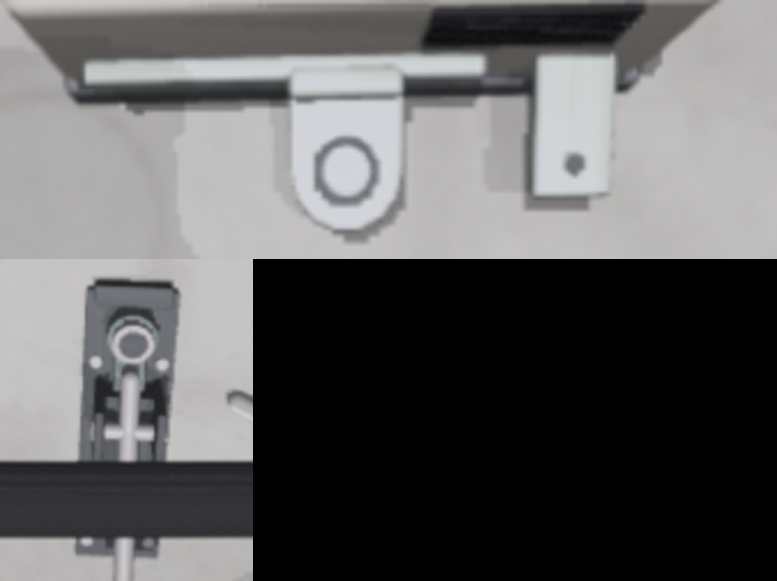

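The crop shows the dark base strip under the rail running from crop (75,100) to (630,88), tilted about 1.3°. The lug ring is at (346,170) and the jack's nose edge at the top of the lower panel, around (135,283).

```bash
python3 - <<'E'
from h import *
import pickle
c=pickle.load(open('w2c.pkl','rb'));z=np.load('w2.npz');im=z['im']
g=cv2.cvtColor(im,cv2.COLOR_RGB2GRAY).astype(float)
def rob(x,y):
    k=np.ones(len(x),bool)
    for _ in range(5):
        f=np.polyfit(x[k],y[k],1);e=y-np.polyval(f,x);k=abs(e)<max(2*np.median(abs(e)),4e-4)
    return f,k.sum(),e[k].std()
def cross(v,th,start): # first rise above th after start, subpixel
    for i in range(start,len(v)-1):
        if v[i]<th<=v[i+1]: return i+(th-v[i])/(v[i+1]-v[i])
print('strip profile',g[32:46,250],g[32:46,340],g[32:46,232])
E=[[u,36+cross(g[36:50,u],90,0)] for u in list(range(226,276))+list(range(312,332)) if cross(g[36:50,u],90,0)]
X=onz(c,E,0.0);f=rob(X[:,0],X[:,1]);print('edge z0',f,np.polyval(f[0],.527))
L=[];R=[]
for r in range(236,305,2):
    row=g[r]
    u=next(i for i in range(262,300) if row[i]<125); L.append([u-1+(row[u-1]-125)/(row[u-1]-row[u]),r])
    u=next(i for i in range(330,295,-1) if row[i]<125); R.append([u+1-(row[u+1]-125)/(row[u+1]-row[u]),r])
for n,S in(('L',L),('R',R)):
    X=onz(c,S,.008);f=rob(X[:,1],X[:,0]);print(n,f,np.polyval(f[0],-.12))
N=[]
for u in range(284,311,2):
    r=next(i for i in range(222,250) if g[i,u]<125); N.append([u,r-1+(g[r-1,u]-125)/(g[r-1,u]-g[r,u])])
X=onz(c,N,.014);f=rob(X[:,0],X[:,1]);print('nose',f,np.polyval(f[0],.534))
E
```

```text
strip profile [205. 207. 203. 198. 152.  88.  69.  57.  46.  46.  69. 114. 133. 178.] [ 85.  82.  74.  70.  87.  82.  58.  46.  83. 145. 162. 163. 163. 162.] [186. 195. 198. 199. 180. 126.  75.  63.  49.  43.  71. 151. 169. 170.]
edge z0 (array([0.01606675, 0.17415035]), np.int64(45), np.float64(0.00014218755936970816)) 0.18261753243937448
L (array([0.05271958, 0.51109259]), np.int64(28), np.float64(0.00015332742256026383)) 0.504766243690134
R (array([0.04990141, 0.56882158]), np.int64(28), np.float64(0.00021104411647363902)) 0.5628334089670984
nose (array([-0.04979625, -0.03832284]), np.int64(12), np.float64(0.00015819555555334825)) -0.06491403872298165
```

Jack estimate: grip point at (0.532, −0.154), yaw −0.05. Edge: y = 0.1826 at x = 0.527, yaw +0.016. I'll check the tube's clearance before descending.

```bash
python3 - <<'E'
from h import *
import pickle
c=pickle.load(open('w2c.pkl','rb'));print(onz(c,[[341,281],[340,286],[372,300]],.008))
c=get_calibration('top');print(onz(c,[[351,198],[366,172]],.008))
E
python3 -m jog '[[0.0878,[0.018,-0.175,-0.1],-0.045],[0.0878,[0.018,-0.175,-0.1],-0.045],[0.0878,[0.018,-0.175,-0.1],-0.045],[0.0878,[0.018,-0.175,-0.1],-0.045],[0.0878,[0.018,-0.175,-0.1],-0.045],[0.0878,[0.018,-0.175,-0.1],-0.045]]'
python3 - <<'E'
from h import *
s=get_state();print(s['q'])
c,im,d=snap('wrist','w3.png');import pickle;pickle.dump((c,im,d),open('w3.pkl','wb'))
E
```

```text
[[ 0.60368289 -0.1536255   0.008     ]
 [ 0.60255465 -0.16228069  0.008     ]
 [ 0.65394557 -0.18748701  0.008     ]]
[[ 0.60256506 -0.15475173  0.008     ]
 [ 0.6760079  -0.20041908  0.008     ]]
clock: 2.95
tcp_pos: [0.533, -0.1538, 0.1438]
orientation: [0.0, 0.725, 0.689, 0.0]
contact_force: [0.6, 0.5, 0.3]
finger_gap: 0.0879
grasp_force: 0.0
[-3.02569229e-01  3.75520244e-01  1.82083460e+00  4.13388168e-04
  9.44213929e-01 -2.51654512e-01]
```

View pics/w3.png

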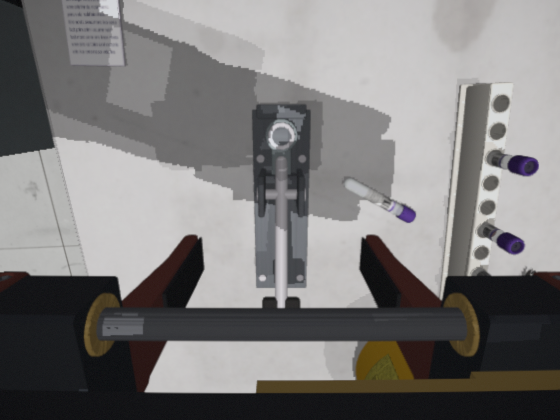

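The jack stands square in the view: saddle at (282,134), cheeks at (262,195) and (303,195). The tube end is at (347,183). I'll narrow the opening to clear the tube.

```bash
python3 - <<'E'
from h import *
import pickle
c,im,d=pickle.load(open('w3.pkl','rb'))
print(onz(c,[[282,134]],.034),onz(c,[[262,195],[303,195]],.056),onz(c,[[282,105]],.007),onz(c,[[346,180],[346,188]],.008))
g=cv2.cvtColor(im,cv2.COLOR_RGB2GRAY).astype(float)
for z,rng in((.008,range(180,282,4)),):
  L=[];R=[]
  for r in rng:
    L.append([next(i for i in range(235,275) if g[r,i]<g[r,240]*.75)-.5,r]);R.append([next(i for i in range(325,290,-1) if g[r,i]<g[r,325]*.75)+.5,r])
  for S in(L,R):
    X=onz(c,S,z);f=np.polyfit(X[:,1],X[:,0],1);print(f,np.polyval(f,-.154),X[[0,-1],1])
E
python3 -m jog '[[0.066,[-0.001,0,-0.07],0],[0.066,[-0.001,0,-0.07],0],[0.066,[-0.001,0,-0.07],0]]'
```

```text
[[ 0.53603418 -0.09860728  0.034     ]] [[ 0.51462449 -0.15196381  0.056     ]
 [ 0.5528563  -0.15389091  0.056     ]] [[ 0.53746518 -0.0715987   0.007     ]] [[ 0.60249136 -0.15224998  0.008     ]
 [ 0.60254597 -0.16111299  0.008     ]]
[0.05157896 0.51012144] 0.5021782771596577 [-0.1472055  -0.26763868]
[0.05653223 0.57067598] 0.5619700207902769 [-0.15023576 -0.27063848]
clock: 3.38
tcp_pos: [0.5318, -0.1548, 0.0736]
orientation: [-0.0, 0.725, 0.688, -0.0]
contact_force: [0.1, -0.4, 0.3]
finger_gap: 0.0665
grasp_force: 0.0
```

```bash
python3 -m jog '[[0.066,[0,0.001,-0.028],0],[0.066,[0,0.001,-0.055],0],[0.066,[0,0.001,-0.055],0],[0.02,[0,0.001,-0.055],0],[0.02,[0,0.001,-0.055],0],[0.02,[0,0.001,-0.055],0],[0.02,[0,0.001,-0.055],0]]'
```

```text
clock: 4.25
tcp_pos: [0.5326, -0.1548, 0.0191]
orientation: [0.001, 0.726, 0.688, 0.001]
contact_force: [-0.3, 0.9, 8.5]
finger_gap: 0.0424
grasp_force: 30.0
```

```bash
python3 -m jog '[[0.02,[0,0,0.02],0],[0.02,[0,0,0.025],0],[0.02,[-0.004,0.06,0.025],0.03],[0.02,[-0.004,0.11,0.025],0.068],[0.02,[-0.004,0.15,0.025],0.068],[0.02,[-0.004,0.185,0.025],0.068],[0.02,[-0.004,0.185,0.025],0.068]]'
python3 - <<'E'
from h import *
s=get_state();print(s['contact_force'],s['orientation'])
c,im,d=snap('wrist','w4.png');import pickle;pickle.dump((c,im,d),open('w4.pkl','wb'))
E
```

```text
clock: 5.12
tcp_pos: [0.5276, 0.0323, 0.0429]
orientation: [0.0, 0.701, 0.714, 0.0]
contact_force: [0.6, 0.1, 0.2]
finger_gap: 0.02
grasp_force: 0.0
[0.57463702 0.05042951 0.16943871] [1.81525435e-04 7.00580565e-01 7.13573257e-01 2.16996372e-04]
```

View pics/w4.png

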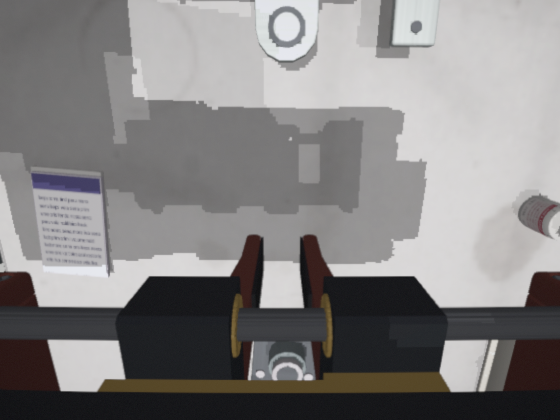

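The jack slipped out: the fingers are shut at 20 mm and the saddle is seen behind at (288,362). I'll go up, back off and see how the jack lies.

```bash
python3 -m jog '[[0.066,[0,-0.02,0.06],-0.03],[0.066,[0.005,-0.07,0.1],-0.068],[0.066,[0.005,-0.13,0.1],-0.068],[0.066,[0.005,-0.185,0.1],-0.068],[0.066,[0.005,-0.185,0.1],-0.068]]'
python3 - <<'E'
from h import *
c,im,d=snap('wrist','w5.png');import pickle;pickle.dump((c,im,d),open('w5.pkl','wb'))
E
```

```text
clock: 5.8
tcp_pos: [0.5321, -0.1592, 0.1431]
orientation: [0.001, 0.728, 0.686, 0.0]
contact_force: [-0.4, 0.1, -0.6]
finger_gap: 0.0649
grasp_force: 0.0
```

View pics/w5.png

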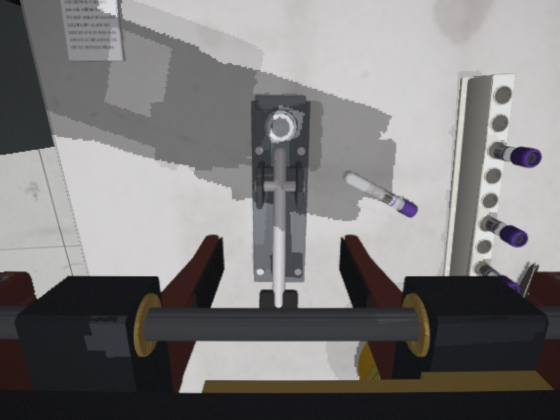

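The jack is still upright in its old place: saddle (282,125), cheeks at (261,187) and (301,187). I'll regrip slightly lower and lift slowly.

```bash
python3 - <<'E'
from h import *
import pickle
c,im,d=pickle.load(open('w5.pkl','rb'))
print(onz(c,[[282,125]],.034),onz(c,[[261,187],[301,187]],.056))
E
python3 -m jog '[[0.066,[0,0.005,-0.06],0],[0.066,[0,0.005,-0.1],0],[0.066,[0,0.005,-0.129],0],[0.066,[0,0.005,-0.129],0],[0.0,[0,0.005,-0.129],0],[0.0,[0,0.005,-0.129],0],[0.0,[0,0.005,-0.129],0],[0.0,[0,0.005,-0.129],0]]'
python3 -m jog '[[0.0,[0,0,0],0],[0.0,[0,0,0],0],[0.0,[0,0,0.001],0],[0.0,[0,0,0.002],0],[0.0,[0,0,0.002],0]]'
python3 -m jog '[[0.0,[0,0,0.001],0],[0.0,[0,0,0.002],0],[0.0,[0,0,0.003],0],[0.0,[0,0,0.003],0]]'
```

```text
[[ 0.53605534 -0.0957704   0.034     ]] [[ 0.51344427 -0.14944659  0.056     ]
 [ 0.5503664  -0.15160433  0.056     ]]
clock: 6.85
tcp_pos: [0.5318, -0.1493, 0.015]
orientation: [-0.0, 0.726, 0.688, -0.0]
contact_force: [-4.2, 0.7, 4.9]
finger_gap: 0.0432
grasp_force: 30.0
clock: 7.48
tcp_pos: [0.5323, -0.1494, 0.0156]
orientation: [-0.0, 0.726, 0.688, -0.0]
contact_force: [-0.0, 0.2, -8.3]
finger_gap: 0.0433
grasp_force: 29.9
clock: 7.98
tcp_pos: [0.5325, -0.1495, 0.0189]
orientation: [0.0, 0.726, 0.688, 0.0]
contact_force: [0.3, -0.0, -7.5]
finger_gap: 0.0437
grasp_force: 29.9
```

```bash
python3 -m jog '[[0.0,[0,0,0.001],0],[0.0,[0,0,0.003],0],[0.0,[0,0,0.005],0],[0.0,[0,0,0.006],0],[0.0,[0,0.005,0.006],0],[0.0,[0,0.015,0.006],0],[0.0,[0,0.025,0.006],0.01],[0.0,[0,0.03,0.006],0.01]]'
python3 - <<'E'
from h import *
c,im,d=snap('wrist','w6.png')
E
```

```text
clock: 8.98
tcp_pos: [0.5323, -0.1184, 0.0248]
orientation: [-0.0, 0.722, 0.692, -0.0]
contact_force: [0.5, 0.2, -8.5]
finger_gap: 0.0434
grasp_force: 29.9
```

View pics/w6.png

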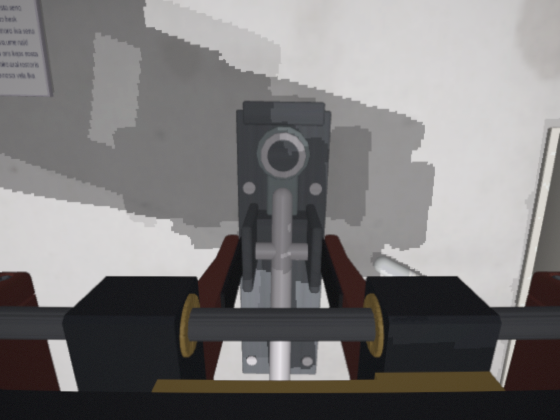

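The jack is now held: nose edge at row ~103 (cols 243–325), saddle (283,153), cheeks between the fingers. That was the last picture I may view; from here I measure numerically only.

```bash
cat > m.py <<'E'
from h import *
def measure(z0,tag):
    s=get_state();c,im,d=snap('wrist',tag+'.png')
    R=cv2.Rodrigues(np.array(c['rvec'],float))[0]
    print('tcp',s['tcp_pos'].round(4),'q',np.round(s['orientation'],4),'yaw',round(2*np.arctan2(s['orientation'][2],s['orientation'][1])-np.pi/2,4)) 
    return s,c,im,d
def jack(c,im,d,z0):
    P=cloud(c,d)
    g=cv2.cvtColor(im,cv2.COLOR_RGB2GRAY)
    # saddle: circles
    k=cv2.HoughCircles(cv2.GaussianBlur(g,(3,3),0)[80:300,230:340],cv2.HOUGH_GRADIENT,1,30,param1=120,param2=15,minRadius=14,maxRadius=34)
    if k is not None:
        for q in k[0][:2]: print('circ',q+[230,80,0],onz(c,[q[:2]+[230,80]],.034+z0).round(4))
E
python3 - <<'E'
from m import *
s,c,im,d=measure(.01,'w6b');z0=.0095;jack(c,im,d,z0)
P=cloud(c,d);print('z nose',np.nanmedian(P[106:120,255:310,2]),'plate',np.nanmedian(P[130:180,243:252,2]),np.nanmedian(P[130:180,318:324,2]))
# plate mask by height: above desk
L=[];R=[]
for r in range(130,200,4):
    row=P[r,:,2]; ok=np.nonzero((row>.009)&(row<.06)&(np.arange(560)>225)&(np.arange(560)<345))[0]
    L.append([ok.min()-.5,r]);R.append([ok.max()+.5,r])
for S in(L,R):
    X=onz(c,S,.008+z0);f=np.polyfit(X[:,1],X[:,0],1);print('side',f,np.polyval(f,s['tcp_pos'][1]),np.std(X[:,0]-np.polyval(f,X[:,1])))
N=[]
for u in range(250,320,4):
    col=P[:,u,2];ok=np.nonzero((col>.009)&(col<.06)&(np.arange(420)>80)&(np.arange(420)<200))[0];N.append([u,ok.min()-.5])
X=onz(c,N,.014+z0);f=np.polyfit(X[:,0],X[:,1],1);print('nose',f,np.polyval(f,s['tcp_pos'][0]+.004),X[:,1].round(4))
E
```

```text
tcp [ 0.5323 -0.1182  0.0248] q [-2.000e-04  7.218e-01  6.921e-01 -0.000e+00] yaw -0.042
circ [282.5 151.5  26. ] [[ 0.5347 -0.0641  0.0435]]
z nose 0.02439664799689395 plate 0.018110126336022492 0.018173179045062257
side [0.05504141 0.50860344] 0.5020986873549486 0.00018400066189496435
side [0.05850863 0.56872722] 0.5618127150293325 0.00018388960992788724
nose [-0.05991172 -0.00413723] -0.036268528587426574 [-0.0352 -0.0353 -0.0354 -0.0355 -0.0356 -0.0357 -0.0358 -0.0359 -0.036
 -0.0361 -0.0362 -0.0369 -0.037  -0.0371 -0.0372 -0.0373 -0.0374 -0.0375]
```

```bash
python3 -m jog '[[0.0,[0,0.01,0],0.02],[0.0,[-0.002,0.03,0],0.04],[0.0,[-0.003,0.055,0],0.06],[0.0,[-0.004,0.085,0],0.072],[0.0,[-0.004,0.115,0],0.072],[0.0,[-0.004,0.135,0],0.072],[0.0,[-0.004,0.145,0],0.072],[0.0,[-0.004,0.145,0],0.072]]'
cat > m2.py <<'E'
from m import *
s,c,im,d=measure(0,'w7');P=cloud(c,d)
z0=np.nanmedian(P[130:180,243:252,2])-.008;print('z0',z0);jack(c,im,d,z0)
L=[];R=[];A=np.arange(560)
for r in range(130,200,3):
    row=P[r,:,2]; ok=np.nonzero((row>.006)&(row<.06)&(A>225)&(A<345))[0]
    L.append([ok.min()-.5,r]);R.append([ok.max()+.5,r])
for S in(L,R):
    X=onz(c,S,.008+z0);f=np.polyfit(X[:,1],X[:,0],1);print('side',f,np.polyval(f,s['tcp_pos'][1]),np.polyval(f,s['tcp_pos'][1]+.055),np.std(X[:,0]-np.polyval(f,X[:,1])))
g=cv2.cvtColor(im,cv2.COLOR_RGB2GRAY)
m=(P[:,:,2]>.048)&(P[:,:,2]<.062);m[90:]=0
n,l,st,ce=cv2.connectedComponentsWithStats(m.astype(np.uint8))
for i in range(1,n):
    if st[i,4]>80: print('blob',st[i],np.nanmedian(P[l==i],0).round(4),np.nanmin(P[l==i],0).round(4),np.nanmax(P[l==i],0).round(4))
k=cv2.HoughCircles(cv2.GaussianBlur(g,(3,3),0)[0:100,200:400],cv2.HOUGH_GRADIENT,1,30,param1=120,param2=15,minRadius=8,maxRadius=34)
if k is not None:
    for q in k[0][:3]: print('lugcirc',q+[200,0,0],onz(c,[q[:2]+[200,0]],.053).round(4))
E
python3 m2.py
```

```text
clock: 10.07
tcp_pos: [0.5282, 0.0263, 0.0249]
orientation: [-0.0, 0.696, 0.718, -0.0]
contact_force: [-0.3, -0.2, -8.2]
finger_gap: 0.0429
grasp_force: 29.9
tcp [0.5282 0.0263 0.0249] q [-0.      0.6962  0.7179 -0.    ] yaw 0.0307
z0 0.009558142841092306
circ [282.5        155.5         15.19999981] [[0.5267 0.0782 0.0436]]
circ [283.5        251.5         23.60000038] [[0.5293 0.0191 0.0436]]
side [-0.01430837  0.4983874 ] 0.4980105486026044 0.4972235880577765 0.00016377521821322848
side [-0.01318369  0.5579348 ] 0.5575875759450531 0.556862473113512 0.00018679539767161557
blob [ 254    0   71   44 2456] [0.5275 0.1457 0.0532] [0.5106 0.1352 0.0481] [0.5441 0.1545 0.0564]
blob [ 404    0   55   29 1438] [0.5959 0.1504 0.0523] [0.5844 0.1445 0.048 ] [0.6088 0.157  0.0558]
lugcirc [289.5         11.5         30.10000038] [[0.5278 0.1485 0.053 ]]
```

```bash
python3 -m jog '[[0.0,[0,0.01,-0.004],0.002],[0.0,[0,0.02,-0.0075],0.002],[0.0,[0,0.03,-0.0075],0.002],[0.0,[0,0.04,-0.0075],0.002],[0.0,[0,0.05,-0.0075],0.002],[0.0,[0,0.06,-0.0075],0.002],[0.0,[0,0.064,-0.0075],0.002],[0.0,[0,0.064,-0.0075],0.002]]'; python3 -m jog '[[0.0,[0,0,-0.001],0],[0.0,[0,0.001,-0.0022],0],[0.0,[0,0.002,-0.0022],0],[0.0,[0,0.003,-0.0022],0]]'
python3 m2.py
```

```text
clock: 11.12
tcp_pos: [0.5284, 0.0898, 0.0174]
orientation: [0.0, 0.696, 0.718, -0.0]
contact_force: [0.2, -0.2, -8.9]
finger_gap: 0.0432
grasp_force: 29.9
clock: 11.62
tcp_pos: [0.5284, 0.0925, 0.0151]
orientation: [-0.0, 0.696, 0.718, -0.0]
contact_force: [-0.4, -1.3, -7.4]
finger_gap: 0.0437
grasp_force: 29.9
tcp [0.5284 0.0925 0.0151] q [-0.      0.6961  0.7179 -0.    ] yaw 0.0308
z0 -0.0001037333980498864
circ [283.5        145.5         19.60000038] [[0.5273 0.15   0.0339]]
circ [281.5 251.5  26. ] [[0.5282 0.0852 0.0339]]
side [-0.01437033  0.49953192] 0.4982029354572196 0.4974125671304338 0.0001637119338984987
side [-0.01323351  0.55898051] 0.5577566579263753 0.5570288146611753 0.00018672492048756433
blob [ 102   73  278   17 3626] [0.5024 0.1812 0.055 ] [0.4419 0.1769 0.0481] [0.5726 0.1847 0.062 ]
blob [402  81  52   9 431] [0.5948 0.1829 0.0521] [0.5842 0.1807 0.0482] [0.6084 0.1851 0.054 ]
```

```bash
python3 -m jog '[[0.0,[0,0.001,-0.0005],0.002],[0.0,[0,0.002,-0.0005],0.002],[0.0,[0,0.002,-0.0005],0.002]]'; python3 -m jog '[[0.0,[0,0.001,0],0],[0.0,[0,0.002,0],0],[0.0,[0,0.002,0],0]]';  python3 -m jog '[[0.0,[0,0.001,0],0],[0.0,[0,0.0015,0],0],[0.0,[0,0.0015,0],0]]'
```

```text
clock: 12.05
tcp_pos: [0.5288, 0.0944, 0.015]
orientation: [0.0, 0.695, 0.719, 0.0]
contact_force: [-0.2, -4.4, -1.0]
finger_gap: 0.0434
grasp_force: 29.9
clock: 12.42
tcp_pos: [0.5289, 0.0964, 0.015]
orientation: [0.0, 0.695, 0.719, 0.0]
contact_force: [0.5, -5.3, 1.9]
finger_gap: 0.0432
grasp_force: 29.9
clock: 12.8
tcp_pos: [0.5289, 0.0979, 0.015]
orientation: [0.0, 0.695, 0.719, 0.0]
contact_force: [0.3, -6.5, 2.7]
finger_gap: 0.0438
grasp_force: 29.9
```

```bash
python3 -m jog '[[0.0,[0,0.001,0],0],[0.0,[0,0.001,0],0],[0.0,[0,0.001,0],0]]'; python3 -m jog '[[0.0,[0,0.001,0],0],[0.0,[0,0.001,0],0],[0.0,[0,0.001,0],0]]'; python3 m2.py;  python3 -m jog '[[0.0,[0,0.001,0],0],[0.0,[0,0.001,0],0],[0.0,[0,0.001,0],0]]'; python3 m2.py
```

```text
clock: 13.18
tcp_pos: [0.5289, 0.0989, 0.015]
orientation: [0.0, 0.695, 0.719, 0.0]
contact_force: [0.7, -5.0, 2.6]
finger_gap: 0.0437
grasp_force: 29.9
clock: 13.55
tcp_pos: [0.5289, 0.0999, 0.015]
orientation: [0.0, 0.695, 0.719, 0.0]
contact_force: [0.3, -5.8, 1.8]
finger_gap: 0.0436
grasp_force: 29.9
tcp [0.5289 0.0999 0.015 ] q [4.000e-04 6.953e-01 7.187e-01 2.000e-04] yaw 0.0332
z0 -4.804582482350467e-05
circ [283.5        160.5         19.60000038] [[0.5279 0.149  0.034 ]]
side [-0.01626951  0.50018395] 0.49855907986817743 0.4976642570566374 0.00019785588608786515
side [-0.0225765   0.56061417] 0.5583594112028644 0.5571177038788779 0.00018030336327623303
clock: 13.98
tcp_pos: [0.5289, 0.1001, 0.015]
orientation: [0.001, 0.695, 0.719, -0.0]
contact_force: [-0.1, -9.6, 2.9]
finger_gap: 0.0435
grasp_force: 29.9
tcp [0.5289 0.1001 0.015 ] q [ 6.000e-04  6.952e-01  7.188e-01 -2.000e-04] yaw 0.0334
z0 -7.0782457706621e-05
circ [283.5        160.5         19.10000038] [[0.5279 0.1493 0.0339]]
circ [306.5        121.5         26.70000076] [[0.5397 0.1712 0.0339]]
side [-0.02053584  0.50073982] 0.4986832757032011 0.49755380435052965 0.00019678527229328473
side [-0.02309375  0.56060882] 0.5582961117857862 0.5570259555460092 0.00018620557772380076
```

```bash
python3 -m jog '[[0.0,[0,0.001,0],0],[0.0,[0,0.001,0],0],[0.0,[0,0.001,0],0]]'; python3 -m jog '[[0.0,[0,0.001,0],0],[0.0,[0,0.001,0],0],[0.0,[0,0.001,0],0]]'; python3 m2.py
python3 - <<'E'
from h import *
# compare jack vs camera shift: patch around plate screws/cheeks between free-held frame w6b and the last
a=cv2.imread('pics/w6b.png',0);b=cv2.imread('pics/w7.png',0)
for (r0,r1,u0,u1) in((175,270,240,322),(200,270,260,305)):
    t=a[r0:r1,u0:u1];m=cv2.matchTemplate(b[r0-25:r1+25,u0-15:u1+15],t,cv2.TM_CCOEFF_NORMED);_,v,_,p=cv2.minMaxLoc(m);print(v,p[0]-15,p[1]-25)
E
```

```text
clock: 14.4
tcp_pos: [0.5287, 0.1002, 0.015]
orientation: [0.001, 0.695, 0.719, -0.001]
contact_force: [0.2, -16.0, 4.0]
finger_gap: 0.0435
grasp_force: 30.0
clock: 14.78
tcp_pos: [0.5286, 0.1003, 0.015]
orientation: [0.001, 0.695, 0.719, -0.001]
contact_force: [0.3, -20.9, 4.9]
finger_gap: 0.0434
grasp_force: 30.0
tcp [0.5286 0.1003 0.015 ] q [ 0.0011  0.6951  0.7189 -0.0012] yaw 0.0335
z0 -0.0001586764799915638
circ [283.5        161.5         19.89999962] [[0.5276 0.1489 0.0338]]
side [-0.01668357  0.50001618] 0.4983430278630571 0.4974254315645157 0.00016357427894454735
side [-0.01201944  0.55892238] 0.557716977704278 0.5570559087062927 0.0002584222407841851
0.9067071676254272 0 1
0.9886641502380371 0 1
```

Butted firmly (21 N, no further motion), and the saddle's x matches the lug. Now I'll relax the push, release and rise.

```bash
python3 -m jog '[[0.0,[0,-0.0025,0],0],[0.0,[0,-0.0025,0],0],[0.064,[0,-0.0025,0],0],[0.064,[0,-0.0025,0],0],[0.064,[0,-0.0025,0],0],[0.064,[0,-0.0025,0.03],0],[0.064,[0,-0.0025,0.09],0],[0.064,[0,-0.0025,0.11],0]]'
python3 -m jog '[[0.0,[0.001,-0.11,0.01],0],[0.0,[0.001,-0.11,0.01],0],[0.0,[0.001,-0.11,0.01],0],[0.0,[0.001,-0.11,0.01],0],[0.0,[0.001,-0.11,0.01],0]]'
cat > m3.py <<'E'
from m import *
s,c,im,d=measure(0,'w8');P=cloud(c,d)
A=np.arange(560);z=.008
# jack plate sides in world rows between tcp y-.. use height band and world window
w=(P[:,:,0]>.47)&(P[:,:,0]<.59)&(P[:,:,2]>.005)&(P[:,:,2]<.016)&(P[:,:,1]>.0)&(P[:,:,1]<.15)
L=[];R=[]
for r in range(60,300):
    u=np.nonzero(w[r])[0]
    if len(u)>15 and u.max()-u.min()>25: L.append([u.min()-.5,r]);R.append([u.max()+.5,r])
for S in(L,R):
    X=onz(c,S,z);k=np.ones(len(X),bool)
    for _ in range(5): f=np.polyfit(X[k,1],X[k,0],1);e=X[:,0]-np.polyval(f,X[:,1]);k=abs(e)<max(.0006,2*np.median(abs(e)))
    print('side',f,'at .097',np.polyval(f,.097),'at .152',np.polyval(f,.152),k.sum(),len(k),X[[0,-1],1])
m=(P[:,:,2]>.046)&(P[:,:,2]<.085)&(P[:,:,1]>.125)&(P[:,:,1]<.166)&(P[:,:,0]>.5)&(P[:,:,0]<.56)
q=P[m];print('lug',len(q),np.nanmin(q,0) if len(q) else '',np.nanmax(q,0) if len(q) else '',np.nanmedian(q,0))
E
python3 m3.py
```

```text
clock: 15.82
tcp_pos: [0.5304, 0.1011, 0.1279]
orientation: [0.001, 0.695, 0.719, 0.002]
contact_force: [1.0, 0.1, 0.2]
finger_gap: 0.0637
grasp_force: 0.0
clock: 16.45
tcp_pos: [0.5293, -0.0084, 0.1344]
orientation: [-0.0, 0.695, 0.719, -0.0]
contact_force: [-0.1, 0.4, 0.8]
finger_gap: 0.0177
grasp_force: 0.0
tcp [ 0.5293 -0.0084  0.1344] q [-3.000e-04  6.949e-01  7.191e-01 -1.000e-04] yaw 0.0342
side [-0.01186812  0.49943646] at .097 0.498285253295224 at .152 0.4976325069500323 90 94 [ 0.09131564 -0.00017107]
side [-0.01511912  0.55963118] at .097 0.5581646219537887 at .152 0.5573330702349127 94 94 [0.09344095 0.00189884]
lug 894 [0.5110709  0.13477281 0.04616143] [0.54417853 0.15265766 0.05592952] [0.5278668  0.14456648 0.05313231]
```

Jack axis at the saddle is x = 0.5275 against lug x = 0.5276, and it sits square. First pump.

```bash
python3 -m jog '[[0.0,[0.0,-0.004,-0.03],0],[0.0,[0.0,-0.004,-0.045],0],[0.0,[0.0,-0.004,-0.057],0],[0.0,[0.0,-0.004,-0.069],0],[0.0,[0.0,-0.004,-0.08],0],[0.0,[0.0,-0.004,-0.088],0],[0.0,[0.0,-0.004,-0.094],0],[0.0,[0.0,-0.004,-0.094],0]]'; python3 -m jog '[[0.0,[0,0,-0.002],0],[0.0,[0,0,-0.004],0],[0.0,[0,0,-0.004],0]]'; python3 m3.py
```

```text
clock: 17.5
tcp_pos: [0.5295, -0.0134, 0.0404]
orientation: [-0.0, 0.695, 0.719, 0.0]
contact_force: [-0.0, 1.2, 1.1]
finger_gap: 0.0006
grasp_force: 0.8
clock: 17.88
tcp_pos: [0.5297, -0.0137, 0.0371]
orientation: [0.0, 0.695, 0.719, 0.0]
contact_force: [-1.1, -2.7, 7.5]
finger_gap: 0.0005
grasp_force: 3.2
tcp [ 0.5297 -0.0137  0.0371] q [3.000e-04 6.953e-01 7.187e-01 0.000e+00] yaw 0.0331
side [-0.01922309  0.49999957] at .097 0.49813493241022283 at .152 0.4970776627186483 133 136 [ 0.09166821 -0.00022527]
side [-0.01510702  0.55946693] at .097 0.5580015523473445 at .152 0.5571706661940531 136 136 [0.09373523 0.00048448]
lug 0   [nan nan nan]
  return np.nanmean(a, axis, out=out, keepdims=keepdims)
```

```bash
python3 -m jog '[[0.0,[0,0,-0.001],0],[0.0,[0,0,-0.002],0],[0.0,[0,0,-0.002],0]]'
cat > m4.py <<'E'
from h import *
for n in('top','scene'):
    c,im,d=snap(n);P=cloud(c,d)
    def med(x0,x1,y0,y1,z0,z1):
        m=(P[:,:,0]>x0)&(P[:,:,0]<x1)&(P[:,:,1]>y0)&(P[:,:,1]<y1)&(P[:,:,2]>z0)&(P[:,:,2]<z1);q=P[m]
        return len(q),(np.median(q,0).round(4),q.min(0).round(4),q.max(0).round(4)) if len(q) else None
    print(n,'lug',med(.512,.543,.137,.17,.03,.095));print(' tab',med(.585,.606,.145,.175,.03,.095))
    print(' roof near',med(.46,.6,.19,.2,.09,.16),'\n roof far',med(.46,.6,.33,.345,.09,.16))
    print(' padregion',med(.505,.555,-.05,.02,.01,.12))
E
python3 m4.py
```

```text
clock: 18.3
tcp_pos: [0.5298, -0.0139, 0.0352]
orientation: [0.0, 0.695, 0.719, 0.0]
contact_force: [-0.9, -2.2, 6.9]
finger_gap: 0.0005
grasp_force: 3.3
top lug (130, (array([0.5271, 0.1544, 0.055 ]), array([0.5131, 0.1389, 0.0477]), array([0.5414, 0.1686, 0.0607])))
 tab (82, (array([0.5954, 0.1602, 0.054 ]), array([0.5864, 0.1465, 0.0481]), array([0.606 , 0.1742, 0.0588])))
 roof near (238, (array([0.5317, 0.1947, 0.1119]), array([0.4614, 0.19  , 0.1044]), array([0.5999, 0.2   , 0.1185]))) 
 roof far (307, (array([0.5278, 0.3376, 0.112 ]), array([0.4613, 0.33  , 0.1072]), array([0.5989, 0.345 , 0.1172])))
 padregion (0, None)
scene lug (8, (array([0.5135, 0.1655, 0.0526]), array([0.5122, 0.147 , 0.0481]), array([0.5168, 0.1677, 0.0548])))
 tab (0, None)
 roof near (153, (array([0.5275, 0.1936, 0.1109]), array([0.4609, 0.19  , 0.1027]), array([0.5996, 0.1999, 0.1149]))) 
 roof far (111, (array([0.527 , 0.3364, 0.1116]), array([0.4603, 0.3301, 0.1082]), array([0.5998, 0.3447, 0.116 ])))
 padregion (307, (array([ 0.525 , -0.0238,  0.0735]), array([ 0.5051, -0.0358,  0.0101]), array([0.5549, 0.0182, 0.1196])))
```

```bash
cat > m5.py <<'E'
from h import *
import sys
for n in ('wrist','scene'):
    c,im,d=snap(n);P=cloud(c,d).reshape(-1,3);P=P[np.isfinite(P[:,2])]
    for xo in (0,-.02,.02):
        o=[]
        for y in np.arange(-.06,.16,.01):
            m=(abs(P[:,0]-(.5297+xo-.016*(y+.007)))<.005)&(abs(P[:,1]-y)<.005)&(P[:,2]<.2)
            q=P[m,2]*1000;o.append('%d:%s'%(round(y*1000),'-' if len(q)<2 else '%d/%d'%(np.percentile(q,10),np.percentile(q,90))))
        print(n,xo,' '.join(o))
E
python3 m5.py
```

```text
wrist 0 -60:- -50:- -40:- -30:- -20:105/152 -10:100/151 0:67/178 10:166/188 20:63/175 30:59/62 40:57/59 50:55/58 60:53/56 70:51/54 80:49/52 90:47/50 100:45/48 110:44/46 120:43/45 130:- 140:- 150:-
wrist -0.02 -60:0/0 -50:0/0 -40:0/0 -30:0/71 -20:7/70 -10:7/68 0:8/179 10:174/188 20:157/175 30:6/8 40:7/8 50:7/8 60:6/8 70:6/8 80:8/56 90:23/56 100:42/56 110:33/56 120:6/9 130:6/9 140:- 150:-
wrist 0.02 -60:- -50:- -40:- -30:69/71 -20:7/70 -10:7/68 0:7/178 10:174/188 20:157/175 30:7/8 40:6/8 50:6/8 60:7/8 70:7/8 80:7/56 90:18/56 100:44/56 110:30/56 120:7/55 130:7/9 140:- 150:-
scene 0 -60:0/1 -50:0/174 -40:0/195 -30:0/175 -20:8/123 -10:5/8 0:8/10 10:6/64 20:7/64 30:7/62 40:7/60 50:7/58 60:7/54 70:6/54 80:7/9 90:6/18 100:- 110:- 120:- 130:- 140:- 150:-
scene -0.02 -60:-1/3 -50:0/175 -40:0/197 -30:0/177 -20:6/155 -10:8/150 0:7/66 10:7/9 20:5/10 30:6/9 40:7/10 50:6/10 60:6/9 70:8/25 80:8/46 90:7/48 100:8/49 110:9/43 120:6/11 130:9/11 140:5/10 150:8/22
scene 0.02 -60:0/2 -50:0/174 -40:1/194 -30:1/190 -20:7/27 -10:6/11 0:7/10 10:6/10 20:6/8 30:6/7 40:- 50:- 60:8/9 70:6/8 80:7/48 90:7/58 100:48/48 110:- 120:- 130:- 140:- 150:-
```

```bash
python3 - <<'E'
from h import *
s=get_state();print(s['tcp_pos'],s['contact_force'],s['ft_torque'],s['finger_gap'])
c,im,d=snap('scene','s2.png');P=cloud(c,d)
uv=proj(c,[s['tcp_pos'],[.53,-.0137,.09],[.5117,-.0155,.069],[.548,-.0155,.069],[.53,.0975,.042],[.5117,-.03,.07],[.53,-.03,.0]]).round(1);print(uv.tolist())
u,v=uv[0].astype(int)
for r in range(v-36,v+14,2): print(r,' '.join('%3d,%3d,%3d'%tuple((1000*P[r,k]).round()) if d[r,k]>0 else '-' for k in range(u-24,u+26,5)))
for r in range(v-36,v+14,4): print(r,' '.join('%d/%d/%d'%tuple(im[r,k]) for k in range(u-24,u+26,5)))
E
```

```text
[ 0.52978721 -0.01394009  0.03529711] [-2.27666499 -2.65069835  7.85528844] [-0.67182642  0.32341843 -0.04335121] 0.0005841528608114465
[[275.6, 236.1], [275.3, 220.2], [269.9, 229.3], [281.6, 224.3], [254.3, 212.2], [272.9, 232.1], [279.0, 249.2]]
200 456,-25,194 465,-33,195 475,-40,196 489,-39,189 507,-32,177 519,-35,174 529,-42,174 541,-47,172 555,-48,167 691,123,  1
202 451,-33,195 463,-36,192 475,-39,189 504,-14,160 506,-34,172 515,-42,174 525,-48,173 539,-49,168 555,-47,160 686,116,  0
204 448,-39,194 458,-45,194 593,168, -1 503,-14,155 503,-38,170 512,-46,172 527,-46,166 541,-46,159 667,114,  2 679,105,  3
206 443,-49,197 454,-52,195 588,159, -1 599,148,  1 500,-44,169 512,-47,166 525,-49,162 651,118, -2 659,103,  5 674, 98,  2
208 444,-46,189 455,-49,186 547, 88, 56 486,-44,169 507,-30,151 511,-47,161 540,-25,133 643,105,  3 657,100,  0 672, 95, -3
210 445,-43,181 454,-51,182 472,-44,169 591,137, -3 516,-16,131 526,-23,132 540,-26,128 640,102, -1 650, 90,  2 663, 83,  1
212 451,-32,164 455,-49,174 472,-42,162 584,124,  1 519,-12,121 524,-27,129 539,-27,122 635, 95, -2 646, 84
[... 2882 characters left out ...]
7/82/79 78/81/76 93/97/93 58/38/36 59/31/26 78/68/61 131/128/117 164/160/150 223/221/207
228 83/86/85 61/63/61 51/49/51 58/61/60 23/23/20 59/34/30 18/13/17 125/122/114 131/128/118 134/133/122
232 51/53/49 47/48/46 45/46/41 45/46/47 49/49/49 25/27/25 84/83/78 96/96/86 131/130/120 134/130/123
236 101/100/91 45/45/44 48/48/49 47/47/48 46/49/47 58/60/58 55/57/54 98/95/89 97/95/86 133/132/123
240 98/96/86 98/96/90 46/44/46 42/42/43 46/48/42 44/47/45 60/60/59 84/83/77 134/131/122 133/130/120
244 99/97/91 97/94/89 87/86/79 44/46/43 43/44/41 45/47/44 58/62/59 57/60/57 130/127/117 130/130/120
248 100/99/91 101/100/92 101/99/92 48/47/47 54/55/54 61/61/60 117/116/108 128/125/117 125/122/112 129/127/117
```

```bash
cat > m6.py <<'E'
from h import *
s=get_state();print('tcp',s['tcp_pos'].round(4),'F',s['contact_force'].round(1),'gap',round(float(s['finger_gap']),4))
c,im,d=snap('wrist');P=cloud(c,d).reshape(-1,3);P=P[np.isfinite(P[:,2])]
def prof(x0,w,ys):
    o=[]
    for y in ys:
        m=(abs(P[:,0]-(x0-.015*(y+.007)))<w)&(abs(P[:,1]-y)<.004)&(P[:,2]<.12)&(P[:,2]>.012);q=P[m,2]*1000
        o.append('%d:%s'%(round(y*1000),'-' if len(q)<2 else '%d'%np.median(q)))
    print(' '.join(o))
prof(.5297,.004,np.arange(.03,.12,.015));prof(.5137,.002,np.arange(-.045,.006,.006));prof(.5457,.002,np.arange(-.045,.006,.006))
E
python3 -m jog '[[0.0,[0,0,0.005],0],[0.0,[0,0,0.01],0],[0.0,[0,0,0.01],0]]'; python3 m6.py;python3 -m jog '[[0.0,[0,0,0.01],0],[0.0,[0,0,0.02],0],[0.0,[0,0,0.02],0]]'; python3 m6.py; python3 -m jog '[[0.0,[0,0,0.01],0],[0.0,[0,0,0.02],0],[0.0,[0,0,0.02],0]]'; python3 m6.py
```

```text
clock: 18.92
tcp_pos: [0.5295, -0.0134, 0.0449]
orientation: [0.0, 0.695, 0.719, 0.0]
contact_force: [-0.1, 0.4, 1.5]
finger_gap: 0.0004
grasp_force: 0.7
tcp [ 0.5295 -0.0134  0.0449] F [-0.1  0.4  1.5] gap 0.0004
30:66 45:61 60:57 75:53 90:49 105:45
-45:- -39:- -33:- -27:79 -21:79 -15:77 -9:75 -3:74 3:72
-45:- -39:- -33:- -27:80 -21:79 -15:77 -9:76 -3:74 3:73
clock: 19.35
tcp_pos: [0.5302, -0.0136, 0.0657]
orientation: [0.001, 0.695, 0.719, 0.001]
contact_force: [-0.2, 0.6, 0.5]
finger_gap: 0.0004
grasp_force: 0.0
tcp [ 0.5302 -0.0136  0.0657] F [-0.2  0.6  0.5] gap 0.0004
30:76 45:69 60:63 75:57 90:50 105:44
-45:- -39:- -33:- -27:95 -21:95 -15:94 -9:91 -3:89 3:86
-45:- -39:- -33:- -27:95 -21:95 -15:94 -9:91 -3:89 3:86
clock: 19.77
tcp_pos: [0.5302, -0.0135, 0.0857]
orientation: [0.001, 0.695, 0.719, 0.001]
contact_force: [0.1, 0.5, 0.1]
finger_gap: 0.0004
grasp_force: 0.0
tcp [ 0.5302 -0.0135  0.0857] F [0.1 0.5 0.1] gap 0.0004
30:75 45:69 60:63 75:57 90:50 105:45
-45:- -39:- -33:- -27:94 -21:95 -15:94 -9:91 -3:88 3:86
-45:- -39:- -33:- -27:- -21:95 -15:94 -9:91 -3:88 3:86
```

```bash
cat > m7.py <<'E'
from h import *
s=get_state();t=s['tcp_pos'];print('tcp',t.round(4),'gap',s['finger_gap'])
c,im,d=snap('scene');P=cloud(c,d).reshape(-1,3)
m=(abs(P[:,0]-t[0])<.06)&(abs(P[:,1]-t[1])<.03)&(P[:,2]>.105)&(P[:,2]<.3)
q=P[m]
for z in np.arange(.11,.28,.008):
    k=abs(q[:,2]-z)<.004
    if k.any(): print(round(z-t[2],3),k.sum(),q[k].min(0).round(3)[:2],q[k].max(0).round(3)[:2])
E
python3 -m jog '[[0.0,[0,0,0.06],0],[0.0,[0,0,0.09],0],[0.0,[0,0,0.09],0]]';python3 m7.py;python3 -m jog '[[0.03,[0,0,0],0],[0.03,[0,0,0],0],[0.03,[0,0,0],0],[0.03,[0,0,0],0]]';python3 m7.py
```

```text
clock: 20.2
tcp_pos: [0.531, -0.0135, 0.1767]
orientation: [0.002, 0.695, 0.719, 0.002]
contact_force: [0.0, 0.1, 0.5]
finger_gap: 0.0005
grasp_force: 0.0
tcp [ 0.531  -0.0135  0.1767] gap 0.00047527248498473596
0.037 15 [ 0.521 -0.026] [ 0.541 -0.002]
0.045 34 [ 0.522 -0.027] [ 0.542 -0.004]
0.053 30 [ 0.521 -0.028] [ 0.541 -0.003]
0.061 34 [ 0.521 -0.026] [ 0.542 -0.006]
0.069 29 [ 0.52  -0.027] [ 0.541 -0.008]
0.077 37 [ 0.519 -0.029] [ 0.541 -0.003]
0.085 34 [ 0.518 -0.028] [ 0.543 -0.007]
0.093 47 [ 0.517 -0.028] [ 0.545 -0.004]
0.101 33 [ 0.516 -0.027] [ 0.543 -0.01 ]
clock: 20.75
tcp_pos: [0.5292, -0.0135, 0.1742]
orientation: [-0.0, 0.695, 0.719, -0.0]
contact_force: [-0.2, 0.2, 0.2]
finger_gap: 0.0298
grasp_force: 0.0
tcp [ 0.5292 -0.0135  0.1742] gap 0.029820779444830484
0.04 33 [ 0.506 -0.027] [ 0.553 -0.002]
0.048 44 [ 0.505 -0.028] [ 0.555 -0.003]
0.056 44 [ 0.506 -0.028] [ 0.554 -0.004]
0.064 40 [ 0.504 -0.028] [ 0.553 -0.005]
0.072 44 [ 0.503 -0.028] [ 0.556 -0.005]
0.08 46 [ 0.502 -0.027] [ 0.556 -0.004]
0.088 53 [ 0.502 -0.028] [ 0.557 -0.005]
0.096 52 [ 0.5   -0.028] [ 0.557 -0.003]
0.104 39 [ 0.499 -0.028] [ 0.559 -0.006]
```

The real fingertips sit about 34 mm above the reported TCP, so that press was only partial and the first grip was shallow. The handle must be pressed to a reported z of about 0.002. I'll recheck the jack before pumping.

```bash
python3 -m jog '[[0.0,[0.0,0,-0.04],0],[0.0,[0,0.0,-0.04],0],[0.0,[0,0,-0.04],0],[0.0,[0,0,-0.04],0]]'; python3 m3.py
```

```text
clock: 21.3
tcp_pos: [0.5304, -0.0135, 0.1359]
orientation: [0.001, 0.695, 0.719, 0.001]
contact_force: [-0.7, 0.0, -0.3]
finger_gap: 0.0003
grasp_force: 0.0
tcp [ 0.5304 -0.0135  0.1359] q [8.000e-04 6.953e-01 7.187e-01 7.000e-04] yaw 0.033
side [-0.00976974  0.49962137] at .097 0.49867370415470447 at .152 0.49813636842939996 91 94 [ 9.08095041e-02 -3.01926465e-05]
side [-0.01751256  0.55976107] at .097 0.5580623533961862 at .152 0.5570991625150626 94 94 [0.09287001 0.00162412]
lug 621 [0.51156316 0.13467299 0.04606613] [0.54324507 0.14787647 0.05607212] [0.52781317 0.14188343 0.05290031]
```

```bash
python3 - <<'E'
from h import *
# nose/edge gap check from scene: saddle/nose vs edge not directly; list cloud at low height along jack left side near edge (wrist)
c,im,d=snap('wrist');P=cloud(c,d)
for x in (.505,.510,.545,.550):
    m=(abs(P[:,:,0]-x)<.002)&(P[:,:,1]>.13)&(P[:,:,1]<.2);q=P[m];q=q[np.argsort(q[:,1])];print(x,[(round(1000*a),round(1000*b)) for a,b in q[::max(1,len(q)//25),1:]])
E
```

```text
0.505 [(130, 10), (132, 8), (133, 10), (134, 7), (135, 7), (137, 8), (138, 8), (138, 7), (140, 8), (141, 7), (142, 8), (143, 7), (144, 8), (145, 9), (146, 8), (147, 7), (148, 6), (149, 9), (150, 8), (151, 9), (152, 7), (153, 9), (154, 9), (155, 8), (156, 9), (157, 8), (159, 8), (160, 7)]
0.51 [(130, 8), (131, 8), (132, 7), (133, 7), (134, 7), (135, 6), (135, 8), (137, 8), (138, 8), (139, 7), (140, 7), (141, 9), (142, 8), (143, 8), (144, 7), (145, 9), (146, 8), (147, 8), (148, 7), (149, 8), (149, 8), (151, 9), (152, 8), (153, 9), (155, 7), (156, 9), (159, 7)]
0.545 [(130, 8), (131, 7), (132, 7), (133, 9), (135, 8), (136, 8), (136, 7), (138, 9), (139, 9), (140, 8), (140, 9), (141, 9), (142, 9), (143, 8), (144, 6), (145, 8), (146, 8), (147, 7), (147, 8), (148, 8), (149, 8), (150, 9), (151, 9), (152, 7), (154, 8), (155, 8), (157, 9), (160, 7)]
0.55 [(130, 10), (131, 10), (132, 7), (133, 8), (135, 9), (136, 8), (137, 7), (138, 6), (139, 10), (140, 9), (142, 7), (143, 10), (144, 9), (145, 9), (147, 8), (148, 9), (149, 7), (150, 8), (151, 8), (152, 7), (152, 8), (154, 7), (155, 7), (156, 9), (158, 7), (159, 9), (160, 7), (161, 8)]
```

The jack is unchanged, so I'll do the first full pump.

```bash
python3 -m jog '[[0.0,[0,0,-0.055],0],[0.0,[0,0,-0.072],0],[0.0,[0,0,-0.086],0],[0.0,[0,0,-0.1],0],[0.0,[0,0,-0.112],0],[0.0,[0,0,-0.122],0],[0.0,[0,0,-0.13],0],[0.0,[0,0,-0.13],0]]'; python3 m6.py; python3 -m jog '[[0.0,[0,0,-0.002],0],[0.0,[0,0,-0.004],0],[0.0,[0,0,-0.004],0]]'; python3 m6.py; python3 m4.py | grep -v pad
```

```text
clock: 22.4
tcp_pos: [0.5312, -0.0145, 0.0055]
orientation: [0.001, 0.695, 0.719, 0.001]
contact_force: [-0.8, -5.3, 9.6]
finger_gap: 0.0003
grasp_force: 4.6
tcp [ 0.5312 -0.0145  0.0055] F [-0.8 -5.3  9.6] gap 0.0003
30:43 45:44 60:45 75:46 90:46 105:48
-45:- -39:- -33:38 -27:38 -21:39 -15:39 -9:39 -3:39 3:38
-45:- -39:- -33:36 -27:38 -21:39 -15:39 -9:39 -3:39 3:35
clock: 22.82
tcp_pos: [0.5312, -0.0143, 0.0019]
orientation: [0.001, 0.695, 0.719, 0.001]
contact_force: [-1.5, -6.1, 8.8]
finger_gap: 0.0006
grasp_force: 4.8
tcp [ 0.5312 -0.0143  0.0019] F [-1.5 -6.1  8.8] gap 0.0006
30:41 45:42 60:43 75:45 90:46 105:48
-45:- -39:- -33:33 -27:34 -21:35 -15:35 -9:36 -3:35 3:32
-45:- -39:- -33:- -27:34 -21:35 -15:35 -9:36 -3:36 3:33
top lug (140, (array([0.5274, 0.1548, 0.0675]), array([0.5121, 0.1375, 0.0315]), array([0.5421, 0.1699, 0.0733])))
 tab (82, (array([0.5952, 0.1612, 0.0663]), array([0.5856, 0.146 , 0.06  ]), array([0.6059, 0.175 , 0.0741])))
 roof near (219, (array([0.5288, 0.1949, 0.1188]), array([0.4608, 0.1908, 0.1109]), array([0.5991, 0.1988, 0.1259]))) 
 roof far (305, (array([0.5305, 0.3373, 0.1132]), array([0.4612, 0.33  , 0.1082]), array([0.5987, 0.345 , 0.1201])))
scene lug (100, (array([0.5242, 0.1493, 0.0665]), array([0.512 , 0.1375, 0.0503]), array([0.5426, 0.1693, 0.0723])))
 tab (0, None)
 roof near (244, (array([0.526 , 0.1934, 0.1158]), array([0.4604, 0.19  , 0.0901]), array([0.5985, 0.1999, 0.1272]))) 
 roof far (104, (array([0.5283, 0.3375, 0.1132]), array([0.4604, 0.3303, 0.1093]), array([0.5999, 0.3447, 0.1162])))
```

```bash
python3 -m jog '[[0.0,[0,0,-0.0015],0],[0.0,[0,0,-0.0015],0],[0.0,[0,0,-0.0015],0]]';python3 -m jog '[[0.0,[0,0,-0.0015],0],[0.0,[0,0,-0.0015],0],[0.0,[0,0,-0.0015],0]]'; python3 m6.py
```

```text
clock: 23.35
tcp_pos: [0.5313, -0.0143, 0.0008]
orientation: [0.002, 0.695, 0.719, 0.001]
contact_force: [-2.0, -5.5, 13.5]
finger_gap: 0.0005
grasp_force: 6.9
clock: 23.72
tcp_pos: [0.5314, -0.0143, 0.0]
orientation: [0.002, 0.695, 0.719, 0.001]
contact_force: [-3.8, -5.2, 21.5]
finger_gap: 0.0003
grasp_force: 10.9
tcp [ 0.5314 -0.0143  0.    ] F [-3.8 -5.2 21.5] gap 0.0003
30:39 45:41 60:43 75:45 90:46 105:48
-45:- -39:- -33:32 -27:32 -21:33 -15:34 -9:34 -3:34 3:31
-45:- -39:- -33:- -27:33 -21:33 -15:34 -9:34 -3:34 3:31
```

The stop is reached (force jumped to 21 N, pad at ~34 mm). Now let it come fully up and recheck.

```bash
python3 -m jog '[[0.0,[0,0,0.006],0],[0.0,[0,0,0.016],0],[0.0,[0,0,0.028],0],[0.0,[0,0,0.04],0],[0.0,[0,0,0.054],0],[0.0,[0,0,0.07],0],[0.0,[0,0,0.1],0],[0.0,[0,0,0.138],0]]';python3 -m jog '[[0.0,[0,0,0],0],[0.0,[0,0,0],0],[0.0,[0,0,0],0],[0.0,[0,0,0],0]]'; python3 m3.py; python3 m6.py; python3 m4.py | grep lug
```

```text
clock: 24.78
tcp_pos: [0.5287, -0.0136, 0.1364]
orientation: [-0.001, 0.695, 0.719, -0.001]
contact_force: [0.7, -0.2, -0.2]
finger_gap: 0.0007
grasp_force: 0.0
clock: 25.28
tcp_pos: [0.5288, -0.0134, 0.1347]
orientation: [-0.001, 0.695, 0.719, -0.001]
contact_force: [-0.6, 0.5, -0.9]
finger_gap: 0.0008
grasp_force: 0.0
tcp [ 0.5288 -0.0134  0.1347] q [-7.000e-04  6.953e-01  7.187e-01 -7.000e-04] yaw 0.033
side [-0.01146139  0.49966863] at .097 0.4985568776113611 at .152 0.49792650137615174 93 94 [ 9.08416095e-02 -2.90465667e-05]
side [-0.01518532  0.55963533] at .097 0.5581623510175989 at .152 0.5573271582997118 94 94 [0.09287799 0.00201088]
lug 613 [0.51203008 0.13468622 0.04600705] [0.54353348 0.14767994 0.05563206] [0.52795172 0.14175745 0.0529021 ]
tcp [ 0.5289 -0.0135  0.1348] F [-0.3  0.4  0.9] gap 0.0003
30:76 45:69 60:63 75:57 90:50 105:44
-45:- -39:- -33:- -27:95 -21:95 -15:93 -9:91 -3:88 3:86
-45:- -39:- -33:- -27:94 -21:95 -15:94 -9:91 -3:89 3:86
top lug (131, (array([0.5271, 0.1548, 0.0539]), array([0.5133, 0.1389, 0.0476]), array([0.5429, 0.1692, 0.0601])))
scene lug (114, (array([0.5259, 0.1502, 0.0528]), array([0.512 , 0.1372, 0.03  ]), array([0.5419, 0.17  , 0.0597])))
```

The jack has not moved, and the handle is fully up with the housing down. Second press, then hold.

```bash
python3 -m jog '[[0.0,[0.001,0,-0.055],0],[0.0,[0.001,0,-0.072],0],[0.0,[0.001,0,-0.086],0],[0.0,[0.001,0,-0.1],0],[0.0,[0.001,0,-0.112],0],[0.0,[0.001,0,-0.122],0],[0.0,[0.001,0,-0.13],0],[0.0,[0.001,0,-0.134],0]]'; python3 -m jog '[[0.0,[0,0,-0.0015],0],[0.0,[0,0,-0.003],0],[0.0,[0,0,-0.003],0]]'; python3 m6.py
```

```text
clock: 26.48
tcp_pos: [0.5323, -0.0144, 0.0026]
orientation: [0.002, 0.695, 0.719, 0.001]
contact_force: [0.3, -7.0, 9.6]
finger_gap: 0.0001
grasp_force: 4.9
clock: 26.85
tcp_pos: [0.5324, -0.0143, 0.0005]
orientation: [0.002, 0.695, 0.719, 0.001]
contact_force: [-3.4, -6.4, 16.2]
finger_gap: 0.0007
grasp_force: 8.0
tcp [ 5.324e-01 -1.430e-02  5.000e-04] F [-3.4 -6.4 16.2] gap 0.0007
30:40 45:41 60:43 75:45 90:46 105:48
-45:- -39:- -33:33 -27:33 -21:33 -15:34 -9:35 -3:34 3:32
-45:- -39:- -33:- -27:32 -21:33 -15:34 -9:35 -3:34 3:32
```

```bash
python3 -m jog '[[0.0,[0,0,-0.001],0],[0.0,[0,0,-0.001],0],[0.0,[0,0,-0.001],0],[0.0,[0,0,-0.001],0]]'; python3 m6.py; python3 m4.py | grep lug; python3 -m jog '[[0.0,[0,0,0],0],[0.0,[0,0,0],0],[0.0,[0,0,0],0],[0.0,[0,0,0],0]]'; python3 -c "
from rig import hand_in;print(hand_in())"
```

```text
clock: 27.4
tcp_pos: [0.5324, -0.0143, -0.0]
orientation: [0.002, 0.695, 0.719, 0.001]
contact_force: [-3.9, -5.6, 21.3]
finger_gap: 0.0007
grasp_force: 10.4
tcp [ 0.5324 -0.0143 -0.    ] F [-3.9 -5.6 21.3] gap 0.0007
30:40 45:41 60:43 75:45 90:46 105:48
-45:- -39:- -33:32 -27:32 -21:33 -15:34 -9:34 -3:34 3:31
-45:- -39:- -33:- -27:32 -21:33 -15:34 -9:34 -3:34 3:32
top lug (142, (array([0.527 , 0.1548, 0.0682]), array([0.512 , 0.1375, 0.0315]), array([0.5423, 0.1698, 0.0754])))
scene lug (105, (array([0.5246, 0.1493, 0.0672]), array([0.5123, 0.1371, 0.0443]), array([0.5417, 0.1699, 0.0719])))
clock: 28.05
tcp_pos: [0.5324, -0.0143, -0.0]
orientation: [0.002, 0.695, 0.719, 0.001]
contact_force: [-3.8, -5.4, 20.8]
finger_gap: 0.0003
grasp_force: 10.4
the job is handed in; nothing more can be done
None
```

Handed in at 28 s: the jack was pushed against the base edge to 21 N, saddle within 1 mm of the lug across; after one full pump and a full return, it is held at the second full press with the lug about 14 mm up. A failed first grip and one part-stroke (handle about 0.2 rad, housing not raised) came before the full pump, and I did not re-measure the bystanders afterwards.

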